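Rack the heated vials in reverse order

TASK

Move the four stoppered vials from the wells of the dry-block heater into the four compartments of the storage rack, in reverse order: the vial nearest the heater's dial goes into the compartment farthest from the rack's loop handle, the next one beside it, and so on, until the vial farthest from the dial stands next to the handle. Lift each straight out, keep it upright, and set it down gently on the compartment floor rather than dropping it.

Things in the scene. Friction and masses are not known exactly. Their poses are not given: they have to be found in the camera images.
- vial_ball: Loose amber glass vial, about 60 g, whose plain black stopper ends in a ball knob, 22 mm across, top at z = 113 mm. Straight cylinder 24 mm in diameter from the flat foot to z = 82 mm, then shoulder and stopper. Origin: centre of the foot; z up. At the start it stands on the floor of the well of insert_ball: its body shows above the mouth from z = 45 to 82 mm.
- vial_disc: Loose amber glass vial, about 60 g, whose plain black stopper ends in a flat wide disc, 36 mm across and 8 mm thick, top at z = 100 mm. Straight cylinder 24 mm in diameter from the flat foot to z = 82 mm, then shoulder and stopper. Origin: centre of the foot; z up. At the start it stands on the floor of the well of insert_disc: its body shows above the mouth from z = 45 to 82 mm.
- vial_square: Loose amber glass vial, about 60 g, whose plain black stopper ends in a square block, 26 x 26 mm and 14 mm high, top at z = 106 mm. Straight cylinder 24 mm in diameter from the flat foot to z = 82 mm, then shoulder and stopper. Origin: centre of the foot; z up. At the start it stands on the floor of the well of insert_square: its body shows above the mouth from z = 45 to 82 mm.
- vial_pin: Loose amber glass vial, about 60 g, whose plain black stopper ends in a slender upright pin, 10 mm across, top at z = 122 mm. Straight cylinder 24 mm in diameter from the flat foot to z = 82 mm, then shoulder and stopper. Origin: centre of the foot; z up. At the start it stands on the floor of the well of insert_pin: its body shows above the mouth from z = 45 to 82 mm.
- heater: Fixed grey dry-block heater, low housing 76 (x) by 236 mm (y). Origin: on the worktop under the middle of the row of inserts; z up; y along the row towards the end with the round black dial (at y = +117 mm, top at z = 59 mm). Four inserts stand on its deck (z = 30 mm) at x = 0, y = -69, -23, +23, +69 mm, their order changing from start to start; insert tops at z = 80 mm.
- insert_ball: Fixed aluminium insert in the heater, 42 x 42 x 50 mm high (all four alike); it holds vial_ball at the start and marks where that vial came from. Origin: centre of its underside; axes as the heater's. Round well in its middle, 26 mm in diameter, 45 mm deep (floor at z = 5 mm), open at the top.
- insert_disc: Fixed aluminium insert in the heater, 42 x 42 x 50 mm high (all four alike); it holds vial_disc at the start and marks where that vial came from. Origin: centre of its underside; axes as the heater's. Round well in its middle, 26 mm in diameter, 45 mm deep (floor at z = 5 mm), open at the top.
- insert_square: Fixed aluminium insert in the heater, 42 x 42 x 50 mm high (all four alike); it holds vial_square at the start and marks where that vial came from. Origin: centre of its underside; axes as the heater's. Round well in its middle, 26 mm in diameter, 45 mm deep (floor at z = 5 mm), open at the top.
- insert_pin: Fixed aluminium insert in the heater, 42 x 42 x 50 mm high (all four alike); it holds vial_pin at the start and marks where that vial came from. Origin: centre of its underside; axes as the heater's. Round well in its middle, 26 mm in diameter, 45 mm deep (floor at z = 5 mm), open at the top.
- rack: Fixed plain grey plastic open-topped rack, 50 (x) by 188 (y) by 30 mm high. Origin: on the worktop under its centre; z up; y towards the end with the steel loop handle (to y = +124 mm). Four compartments, 42 by 43 mm inside, centres at x = 0, y = -69, -23, +23, +69 mm, floor z = 4 mm, empty at the start. Rack and heater stand roughly parallel, one behind the other; which is nearer changes.
There are look-alikes about, which are no part of the job. Leave any green look-alike of the vial_disc alone.

How it is judged:
By the outcome, as a careful person would: the job done as asked, in the order asked, and still so for the second after the job is handed in, with the robot touching nothing.
It also fails if it takes over 125 s, if anything falls off the work surface, if the arm or the gripper's body presses on something with over 40 N, if the wrist force passes 120 N, or if a joint passes its speed limit or range.

ROBOT

A 6-joint arm with a two-finger parallel gripper is mounted at the origin on a cart in front of the work surface, level with it; the furniture and walls round the work are solid. World frame = base frame: x ahead of the robot, y to its left, z up, the work surface at z = 0. Lengths are in m, angles in degrees, forces in N, time in s.
With the tool pointing down it reaches from about 0.4 to 0.825 m from the base axis. Payload 7 kg.
Tool frame: the origin (TCP) lies at the very end of the fingers, on their centre line; the grasp point (between the pads) lies hold_point_z behind it (hold_point_z is the distance from the TCP to the grasp point, in m); z points along the fingers, y is the line along which they close (so a half turn about z gives the same grasp; the last joint's range is limited). The gripper opens to 88 mm and grips with 3 to 60 N. Pads are 19 mm wide; open, the fingers measure 130 mm over their backs; the gripper's body (78 mm by 193 mm) begins 47 mm behind the grasp point.
Start: joints at [91.106, 20.546, 0.682, 0, -70.136, -16.507], TCP at [0.179, 0.651, 0.227] pointing down, gripper open.
Joint ranges: [-176.03, 176.03], [-82.01, 121.73], [-58.28, 71.71], [-173.87, 95.51], [-174.79, -0.11], [-173.66, 173.66]. Speed limits (degrees/s): [136.94, 136.94, 172.46, 180, 180, 180].

INTERFACE

Orientations are given as [roll, pitch, yaw] about the fixed x, y, z axes, in that order (R = Rz(yaw) Ry(pitch) Rx(roll)).
In Python, from plant import get_obs, snapshot, close_job, hold_point_z gives the robot as it stands.
- The arm moves only by the tool play_rows, never from a script. Its argument "commands" is a list that holds one entry, the list of rows, each a list of 7 numbers: the shift along the tool's x, y, z in cm, then the turn, a rotation vector about the tool's x, y, z in degrees, then the opening, from 0 (shut) to 1 (fully open). In form: [[[x, y, z, ax, ay, az, fingers], ...]]. A call has 1 to 20 rows; each row is the pose to reach, as a shift and turn from the pose commanded when the call began, along the tool's axes at that moment; what a row does not reach only later rows make up. A row lasts 1/12 s, in which the tool goes at most 41.7 mm and 7.16 degrees, less where a joint would pass 70% of its speed; a pose out of reach is approached as far as the arm can. A call with a gripper value outside its range is refused whole. The fingers move at their own pace and stop on an object; the grip force is fixed at half the most. Time passes only in rows, so rows that repeat a pose let the fingers close. It gives the time, the measured TCP pose, the force, the opening and the grip force at its end, in the units of the state.
- get_obs(): the state, without advancing time (a new reading comes with each control period).
- snapshot(name): name is "scene" or "top" or "wrist"; returns a dict with "frame" (384x512x3 uint8, red, green, blue), "camera_matrix" (3x3 intrinsics, pixels), "origin" and "attitude" of the camera in the world. Camera axes: x right, y down, z forward; pixel columns grow to the right and rows downward; lengths in m; the calibration is good to about 2 mm. A picture is of the moment at which its call begins. There is no depth.
- close_job(): hands the job in; it is judged then, once.
The state is a dict: "clock": time; "joint_pos": joint angles; "qvel": joint speeds; "tau": joint torques, N m; "tool_pos": TCP position; "orientation": TCP orientation; "force": force on the tool from outside, world axes, zero at the start; "moment": the same for the moment, N m; "opening": finger opening in m; "gripper_force": force on a finger pad.
Only numpy, scipy, OpenCV 4.12 (cv2) and the standard library are available. Lean on these libraries where they do the work, as an engineer would, in place of code of your own. Each camera call takes 0.05 s, during which the arm holds its last target. There are 200 camera calls.

## Working session

There is one attempt and no reset: what is moved stays moved. The work goes in short steps, Python scripts to look and compute and a tool call to move; the robot and the scene stay as the last step left them, time stands still between calls to the robot, and variables do not carry over. Pictures are saved under pics/ and viewed, at most 14 in all, crops included, and the job is handed in when it is done.

Besides the shell and the picture viewer there is one more tool, called after "Request:" as name(argument=value, ...) on one line, values as JSON. play_rows: Moves the arm, as the interface text tells. Its arguments: {"type":"object","properties":{"commands":{"type":"array","items":{"type":"array","items":{"type":"array","items":{"type":"number"}}}}},"required":["commands"]}

```bash
mkdir -p pics; ls
python3 - <<'E'
from plant import *
import cv2
print(hold_point_z); o=get_obs(); print(o)
for n in ("scene","top"):
    s=snapshot(n); cv2.imwrite(f"pics/{n}0.png",s["frame"][:,:,::-1]); print(n,s["camera_matrix"],s["origin"],s["attitude"])
E
```

```text
pics
0.0188
{'clock': 0.0, 'joint_pos': array([ 9.11062114e+01,  2.05908156e+01,  6.33918118e-01, -2.10562991e-02,
       -7.01375879e+01, -1.65053632e+01]), 'qvel': array([-0.03447577, -0.04712856, -0.17029861,  0.1081076 , -0.02348697,
       -0.02944452]), 'tau': array([-1.44678230e-03, -5.82709587e+01,  2.93058479e+01,  6.99771255e+00,
        6.98751857e-03, -1.54856684e-04]), 'tool_pos': array([0.17914869, 0.65027066, 0.22562785]), 'orientation': array([ 1.79903784e+02, -7.86783972e-03, -1.54063156e+01]), 'force': array([0.21673274, 0.49725089, 0.01701228]), 'moment': array([-0.01754276,  0.03686542,  0.01750038]), 'gripper_force': 0.0, 'opening': 0.08748020990667404}
scene [[398.5704331    0.         251.15055396]
 [  0.         398.5704331  187.72317794]
 [  0.           0.           1.        ]] [0.13810894 0.02362599 0.8548698 ] [-151.65123454   -0.58587991  -60.17209754]
top [[489.78408237   0.         260.75579633]
 [  0.         489.78408237 191.7781763 ]
 [  0.           0.           1.        ]] [0.34789813 0.23211976 0.97126527] [-170.28816761    1.73506367  -91.21829844]
```

View pics/scene0.png

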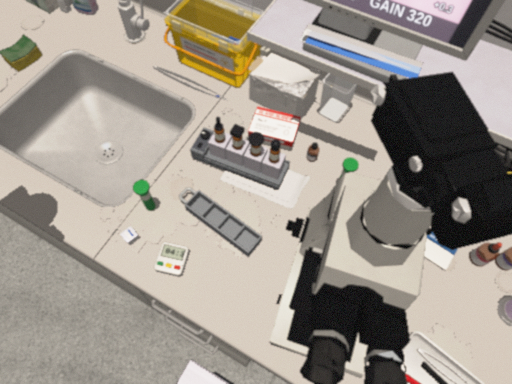

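View pics/top0.png

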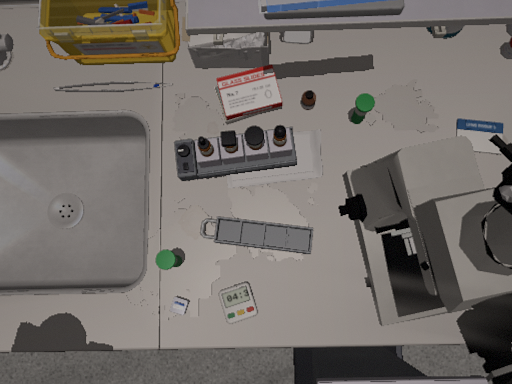

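The heater is at top-view pixels (184–295, 130–175), with its dial at (184,152). The vials are at (205,147), (230,141), (255,137) and (280,133). The rack spans (202–312, 220–252) with its handle at (209,228).

Possible confusions are the green look-alikes at (363,103) and (167,259) and the small amber bottle at (309,98). None of these stands in the inserts.

```bash
cat > h.py <<'E'
from plant import *
import cv2, numpy as np
from scipy.spatial.transform import Rotation as R
def cam(s): return s["camera_matrix"], np.array(s["origin"]), R.from_euler("xyz",s["attitude"],degrees=True).as_matrix()
def onplane(s,px,z):
    K,o,A=cam(s); p=np.atleast_2d(px).astype(float)
    d=(A@np.linalg.inv(K)@np.c_[p,np.ones(len(p))].T).T
    return o+d*((z-o[2])/d[:,2:])
def proj(s,P):
    K,o,A=cam(s); c=(np.atleast_2d(P)-o)@A; q=c@K.T; return q[:,:2]/q[:,2:]
E
python3 - <<'E'
from h import *
s=snapshot("top"); t=snapshot("scene")
a=cv2.resize(s["frame"][110:265,165:330,::-1],None,fx=4.6,fy=3.8*1.0,interpolation=cv2.INTER_CUBIC) if 0 else cv2.resize(s["frame"][115:260,165:330,::-1],None,fx=4,fy=4,interpolation=cv2.INTER_CUBIC)
b=cv2.resize(t["frame"][110:260,175:325,::-1],None,fx=4,fy=4,interpolation=cv2.INTER_CUBIC)
cv2.imwrite("pics/ct.png",a); cv2.imwrite("pics/cs.png",b)
E
```

```text
(no output)
```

View pics/ct.png

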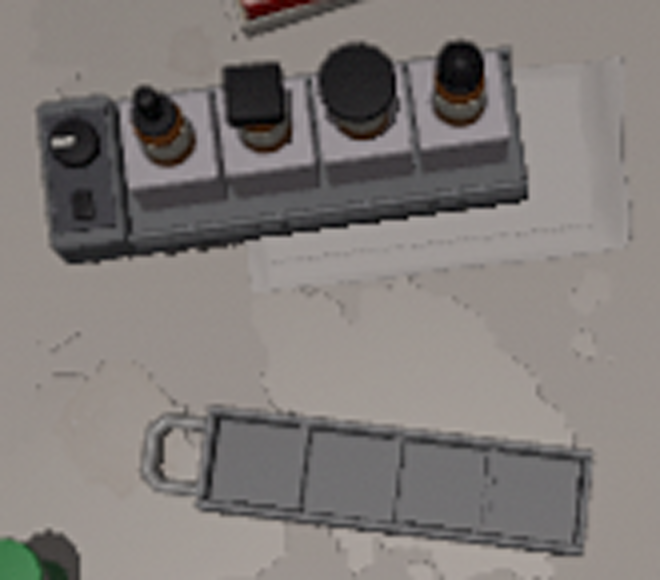

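View pics/cs.png

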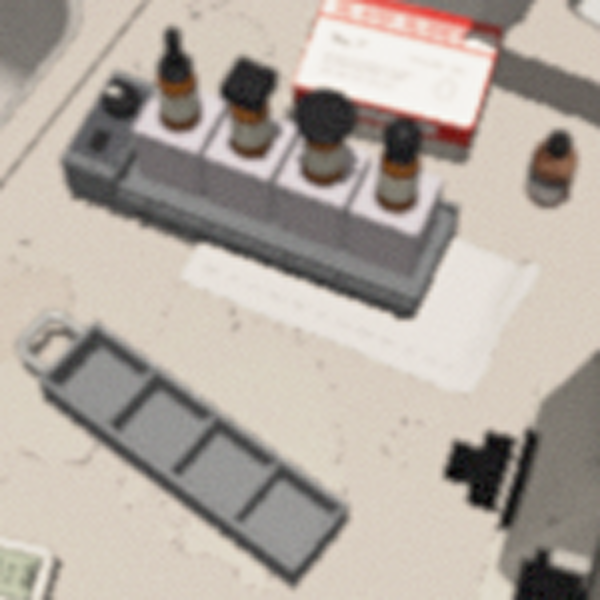

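Order from the dial: pin, square, disc, ball. Next I measure the poses from the top corners.

```bash
cat > pose.py <<'E'
from h import *
s=snapshot("top"); f=lambda L:np.array(L)/4.+[165,115]-.375
rk=onplane(s,f([(213,408),(592,452),(580,551),(200,508)]),.030)
ht=onplane(s,f([(120,98),(505,50),(509,157),(135,192)]),.080)
for n,c in (("rack",rk),("ins",ht)):
    e=[np.linalg.norm(c[i]-c[(i+1)%4])*1e3 for i in range(4)]
    y=(c[0]-c[1])+(c[3]-c[2]); y/=np.linalg.norm(y)
    print(n,c.mean(0).round(4),np.round(e,1),"y-axis ang",np.degrees(np.arctan2(y[1],y[0])).round(2))
# masks in two views: amber body? stopper tops
c=ht.mean(0)[:2]
print(onplane(s,f([(460,57),(358,82),(253,92),(148,95)]),.1).round(4))
E
python3 pose.py
```

```text
rack [0.4263 0.2538 0.03  ] [184.1  47.7 183.   48.6] y-axis ang 82.1
ins [0.5898 0.2857 0.08  ] [183.2  51.9 175.8  46.3] y-axis ang 94.76
[[0.6143 0.218  0.1   ]
 [0.6038 0.2653 0.1   ]
 [0.6005 0.3138 0.1   ]
 [0.6005 0.3624 0.1   ]]
```

```bash
cat > tri.py <<'E'
from h import *
s=snapshot("top"); t=snapshot("scene")
f=lambda L:np.array(L)/4.+[165,115]-.375
g=lambda L:np.array(L)/4.+[175,110]-.375
def dark(fr,px):  # dark blob under px: centroid and box
    m=(fr.max(2)<62).astype(np.uint8); n,l,st,ce=cv2.connectedComponentsWithStats(m,connectivity=4)
    k=l[int(round(px[1])),int(round(px[0]))]; return ce[k],st[k],k
def tri(a,b):
    P=[c[0]@np.c_[c[2].T,-c[2].T@c[1]] for c in (cam(s),cam(t))]
    X=cv2.triangulatePoints(P[0],P[1],np.array(a,float).reshape(2,1),np.array(b,float).reshape(2,1)).ravel(); return X[:3]/X[3]
T=f([(460,66),(358,85),(253,92),(147,98)]); S=g([(402,140),(326,118),(248,84),(172,42)])
for n,a,b,h in zip(("ball","disc","square","pin"),T,S,(.137,.131,.134,.153)):
    A=dark(s["frame"],a); B=dark(t["frame"],b)
    print(n,"tri",tri(a,b).round(4),"plane top/scene",onplane(s,a,h)[0].round(4),onplane(t,b,h)[0].round(4), A[0].round(1),A[1],B[0].round(1),B[1])
# rack corners from the scene
r=onplane(t,g([(97,325),(348,516),(297,585),(42,388)]),.030)
print("rack",r.mean(0).round(4),[np.linalg.norm(r[i]-r[(i+1)%4]).round(4) for i in range(4)])
r2=onplane(s,f([(213,408),(592,452),(580,551),(200,508)]),.030); print(r[:,:2].round(4),r2[:,:2].round(4))
E
python3 tri.py
```

```text
ball tri [0.6003 0.2189 0.1315] plane top/scene [0.5989 0.2187 0.137 ] [0.5964 0.2178 0.137 ] [279.6 131.9] [274 126  12  13 135] [275.2 145.3] [271 140   9  11  72]
disc tri [0.5947 0.2643 0.1265] plane top/scene [0.5933 0.2641 0.131 ] [0.592  0.2627 0.131 ] [254.4 137. ] [245 126  19  24 355] [255.7 139.1] [249 133  15  13 143]
square tri [0.5914 0.3114 0.1301] plane top/scene [0.5907 0.3106 0.134 ] [0.5883 0.3105 0.134 ] [229.1 140.1] [221 131  17  22 260] [236.7 131.3] [231 125  12  13 103]
pin tri [0.5856 0.3567 0.145 ] plane top/scene [0.5838 0.3549 0.153 ] [0.5798 0.3536 0.153 ] [203. 143.] [198 137  12  13 112] [218.2 125. ] [216 118   6  12  48]
rack [0.4201 0.2491 0.03  ] [np.float64(0.1872), np.float64(0.0485), np.float64(0.1871), np.float64(0.0501)]
[[0.4598 0.3392]
 [0.4296 0.1544]
 [0.3813 0.159 ]
 [0.4099 0.3439]] [[0.463  0.3414]
 [0.4372 0.1591]
 [0.3901 0.1666]
 [0.4148 0.348 ]]
```

```bash
cat > go.py <<'E'
# usage: go.py x y z yaw -> row from commanded pose (state.json), then stores it as commanded
import sys,json,os,numpy as np
from scipy.spatial.transform import Rotation as R
st=json.load(open("state.json")) if os.path.exists("state.json") else [.179,.651,.227,-15.4]
rot=lambda w:R.from_euler("xyz",[180,0,w],degrees=True)
for a in sys.argv[1:]:
    t=list(map(float,a.split(",")))
    d=rot(st[3]).inv().apply(np.array(t[:3])-st[:3])*100
    print("for",a,"shift",d.round(2),"turn",rot(st[3]).inv().__mul__(rot(t[3])).as_rotvec(degrees=True).round(2),"rows>=",np.ceil(max(np.linalg.norm(d)/4.17,abs(t[3]-st[3])/7.16)))
json.dump(t,open("state.json","w"))
E
python3 go.py .55,.27,.28,-84
```

```text
for .55,.27,.28,-84 shift [45.89 26.88 -5.3 ] turn [ 0.  -0.  68.6] rows>= 13.0
```

Request:
play_rows(commands=[[[45.89,26.88,-5.3,0,0,68.6,1],[45.89,26.88,-5.3,0,0,68.6,1],[45.89,26.88,-5.3,0,0,68.6,1],[45.89,26.88,-5.3,0,0,68.6,1],[45.89,26.88,-5.3,0,0,68.6,1],[45.89,26.88,-5.3,0,0,68.6,1],[45.89,26.88,-5.3,0,0,68.6,1],[45.89,26.88,-5.3,0,0,68.6,1],[45.89,26.88,-5.3,0,0,68.6,1],[45.89,26.88,-5.3,0,0,68.6,1],[45.89,26.88,-5.3,0,0,68.6,1],[45.89,26.88,-5.3,0,0,68.6,1],[45.89,26.88,-5.3,0,0,68.6,1],[45.89,26.88,-5.3,0,0,68.6,1],[45.89,26.88,-5.3,0,0,68.6,1],[45.89,26.88,-5.3,0,0,68.6,1],[45.89,26.88,-5.3,0,0,68.6,1],[45.89,26.88,-5.3,0,0,68.6,1],[45.89,26.88,-5.3,0,0,68.6,1],[45.89,26.88,-5.3,0,0,68.6,1]]])

```text
clock: 2.02
tool_pos: [0.5498, 0.2705, 0.2797]
orientation: [-180.0, 0.0, -83.9]
force: [0.2, 0.1, 0.5]
opening: 0.0876
gripper_force: 0.0
```

Run:
```python
from h import *
o=get_obs(); print(o["tool_pos"],o["orientation"],o["joint_pos"].round(1))
s=snapshot("wrist"); print(s["origin"],s["attitude"],s["camera_matrix"])
cv2.imwrite("pics/w1.png",s["frame"][:,:,::-1])
```

```text
[0.54980904 0.27048175 0.27967868] [-1.79991138e+02  5.10793540e-03 -8.39195613e+01] [ 44.4  13.1  -2.8   0.  -74.1 -38.4]
[0.55888239 0.18804921 0.43845763] [ 1.62346375e+02  3.85870740e-02 -1.73965559e+02] [[315.60987167   0.         253.44328643]
 [  0.         315.60987167 191.85132696]
 [  0.           0.           1.        ]]
```

View pics/w1.png

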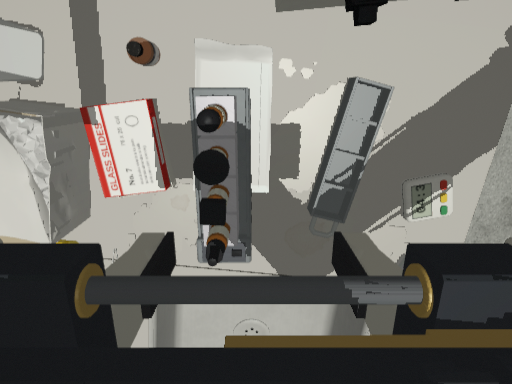

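Wrist view: from the far end, ball (209,120), disc (211,167), square (213,211) and pin (215,250), with the rack at the right from (357,79) to (345,221). I use it as a third view.

```bash
cat > w.py <<'E'
from h import *
s=snapshot("wrist"); a=cv2.cvtColor(s["frame"],cv2.COLOR_RGB2BGR)
cv2.imwrite("pics/w1c.png",cv2.resize(a[70:275,180:400],None,fx=2.9,fy=2.9,interpolation=cv2.INTER_CUBIC))
for n,p,h in (("ball",(209,120),.137),("disc",(211,167),.135),("square",(213,211),.141),("pin",(213,257),.157)):
    print(n,onplane(s,p,h)[0].round(4))
r=onplane(s,[(345,221),(357,79),(392,87),(309,207)],.03); print(r.round(4))
E
python3 w.py
```

```text
ball [0.5978 0.2176 0.137 ]
disc [0.5933 0.2629 0.135 ]
square [0.5877 0.3065 0.141 ]
pin [0.5829 0.3494 0.157 ]
[[0.4137 0.3463 0.03  ]
 [0.4352 0.1604 0.03  ]
 [0.3906 0.165  0.03  ]
 [0.4671 0.331  0.03  ]]
```

View pics/w1c.png

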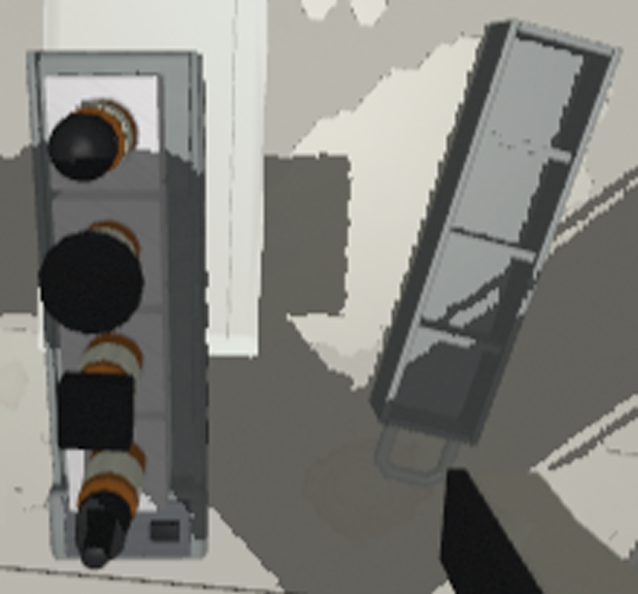

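```bash
cat > w2.py <<'E'
from h import *
s=snapshot("wrist")
f=lambda L:np.array(L)/2.9+[180,70]-.33
r=onplane(s,f([(385,422),(513,18),(621,50),(478,443)]),.03)[:,:2]
print(r.round(4),r.mean(0).round(4),[np.linalg.norm(r[i]-r[(i+1)%4]).round(4) for i in range(4)],np.degrees(np.arctan2(*((r[0]-r[1]+r[3]-r[2])[::-1]))))
# combined heater fit from three views' averages, at row coords ball..pin
V=np.array([[.5984,.2182],[.5931,.2634],[.5890,.3098],[.5830,.3535]])
u=np.array([-69,-23,23,69])/1e3
c=V.mean(0); d=(u[:,None]*(V-c)).sum(0); d/=np.linalg.norm(d)
print("heater",c.round(4),np.degrees(np.arctan2(d[1],d[0])).round(2)); print((c+u[:,None]*d).round(4),V)
E
python3 w2.py
```

```text
[[0.4606 0.3424]
 [0.4365 0.1568]
 [0.3885 0.1645]
 [0.4141 0.3484]] [0.4249 0.253 ] [np.float64(0.1871), np.float64(0.0487), np.float64(0.1857), np.float64(0.0468)] 82.33618596378066
heater [0.5909 0.2862] 96.35
[[0.5985 0.2176]
 [0.5934 0.2634]
 [0.5883 0.3091]
 [0.5832 0.3548]] [[0.5984 0.2182]
 [0.5931 0.2634]
 [0.589  0.3098]
 [0.583  0.3535]]
```

```bash
python3 go.py .5985,.2176,.20,-83.65 .5985,.2176,.088,-83.65
```

```text
for .5985,.2176,.20,-83.65 shift [ 5.72 -4.28  8.  ] turn [-0.    0.   -0.35] rows>= 3.0
for .5985,.2176,.088,-83.65 shift [ 5.72 -4.28 19.2 ] turn [-0.    0.   -0.35] rows>= 5.0
```

Request:
play_rows(commands=[[[5.72,-4.28,8,0,0,-0.35,1],[5.72,-4.28,8,0,0,-0.35,1],[5.72,-4.28,8,0,0,-0.35,1],[5.72,-4.28,8,0,0,-0.35,1],[5.72,-4.28,11,0,0,-0.35,1],[5.72,-4.28,14,0,0,-0.35,1],[5.72,-4.28,16,0,0,-0.35,1],[5.72,-4.28,17.5,0,0,-0.35,1],[5.72,-4.28,18.5,0,0,-0.35,1],[5.72,-4.28,19.2,0,0,-0.35,1],[5.72,-4.28,19.2,0,0,-0.35,1]]])

```text
clock: 3.08
tool_pos: [0.5984, 0.2174, 0.0868]
orientation: [179.9, -0.0, -83.6]
force: [-1.4, -0.7, -0.7]
opening: 0.0876
gripper_force: 0.0
```

Run:
```python
from h import *
o=get_obs(); print(o["tool_pos"],o["force"])
s=snapshot("wrist"); cv2.imwrite("pics/w2.png",s["frame"][:,:,::-1])
```

```text
[0.59844823 0.21744475 0.08677059] [-1.39887335 -0.73976976 -0.66401159]
```

View pics/w2.png

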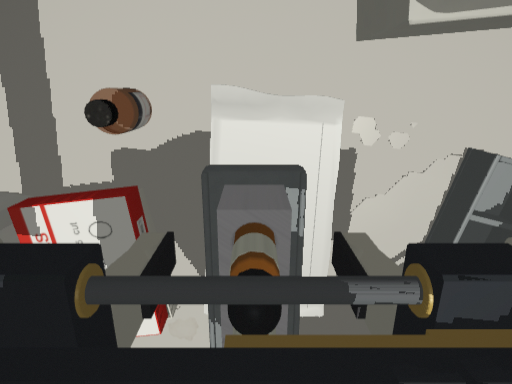

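The vial (254,255) is centred between the fingers (175–335). Closing.

Request:
play_rows(commands=[[[0,0,0,0,0,0,0],[0,0,0,0,0,0,0],[0,0,0,0,0,0,0],[0,0,0,0,0,0,0],[0,0,0,0,0,0,0],[0,0,0,0,0,0,0],[0,0,0,0,0,0,0],[0,0,0,0,0,0,0],[0,0,0,0,0,0,0],[0,0,0,0,0,0,0]]])

```text
clock: 3.97
tool_pos: [0.5988, 0.2173, 0.0875]
orientation: [180.0, -0.0, -83.7]
force: [-0.3, 0.1, -0.4]
opening: 0.0265
gripper_force: 0.0
```

```bash
python3 go.py .5985,.2176,.23,-83.65; python3 go.py .4341,.3208,.23,-98.0 .4341,.3208,.065,-98.0 .4341,.3208,.0585,-98
```

```text
for .5985,.2176,.23,-83.65 shift [  0.    0.  -14.2] turn [0. 0. 0.] rows>= 4.0
for .4341,.3208,.23,-98.0 shift [-12.07  15.2    0.  ] turn [-0.   -0.   14.35] rows>= 5.0
for .4341,.3208,.065,-98.0 shift [-12.07  15.2   16.5 ] turn [-0.   -0.   14.35] rows>= 7.0
for .4341,.3208,.0585,-98 shift [-12.07  15.2   17.15] turn [-0.   -0.   14.35] rows>= 7.0
```

Request:
play_rows(commands=[[[0,0,0,0,0,0,0],[0,0,0,0,0,0,0],[0,0,0,0,0,0,0],[0,0,0,0,0,0,0],[0,0,-0.5,0,0,0,0],[0,0,-1.5,0,0,0,0],[0,0,-3,0,0,0,0],[0,0,-5,0,0,0,0],[0,0,-7,0,0,0,0],[0,0,-9,0,0,0,0],[0,0,-11,0,0,0,0],[0,0,-12.5,0,0,0,0],[0,0,-13.7,0,0,0,0],[0,0,-14.2,0,0,0,0],[0,0,-14.2,0,0,0,0]]])

```text
clock: 5.22
tool_pos: [0.5993, 0.2176, 0.2312]
orientation: [-179.9, 0.1, -83.6]
force: [-0.1, -0.1, -0.7]
opening: 0.0234
gripper_force: 30.0
```

Run:
```python
from h import *
o=get_obs(); print(o["opening"],o["gripper_force"],o["force"],o["tool_pos"])
s=snapshot("wrist"); cv2.imwrite("pics/w3.png",s["frame"][:,:,::-1])
```

```text
0.02340152266617648 29.99331480532419 [-0.06629922 -0.10941891 -0.66840182] [0.59931352 0.21756511 0.23124559]
```

View pics/w3.png

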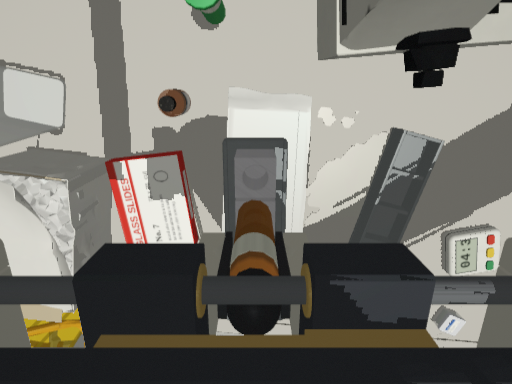

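Held upright at (255,250), opening 23.4 mm at 30 N; the empty well shows at (256,175). Carrying it to the compartment beside the handle.

Request:
play_rows(commands=[[[-2,2.5,0,0,0,2.35,0],[-4.5,5.7,0,0,0,5.35,0],[-7,8.8,0,0,0,8.35,0],[-9.5,12,0,0,0,11.35,0],[-11.3,14.2,0,0,0,13.35,0],[-12.07,15.2,0,0,0,14.35,0],[-12.07,15.2,0,0,0,14.35,0],[-12.07,15.2,0,0,0,14.35,0],[-12.07,15.2,1.5,0,0,14.35,0],[-12.07,15.2,4,0,0,14.35,0],[-12.07,15.2,6.5,0,0,14.35,0],[-12.07,15.2,9,0,0,14.35,0],[-12.07,15.2,10,0,0,14.35,0],[-12.07,15.2,10,0,0,14.35,0]]])

```text
clock: 6.43
tool_pos: [0.4339, 0.3183, 0.1265]
orientation: [179.8, -0.3, -98.1]
force: [-0.6, -0.6, -0.9]
opening: 0.0231
gripper_force: 30.0
```

Run:
```python
from h import *
o=get_obs(); print(o["opening"],o["force"],o["tool_pos"])
a=[]
for n in ("top","scene"):
    s=snapshot(n); p=proj(s,[[.4341,.3208,.03]])[0].astype(int); x,y=p; print(n,p)
    a.append(cv2.resize(s["frame"][y-55:y+55,x-60:x+60,::-1],(480,440),interpolation=cv2.INTER_CUBIC)[:, :395])
cv2.imwrite("pics/r1.png",np.hstack(a))
```

```text
0.02308806439446413 [-0.58634836 -0.6349048  -0.89197358] [0.43390605 0.31831311 0.12654927]
top [228 231]
scene [199 202]
```

View pics/r1.png

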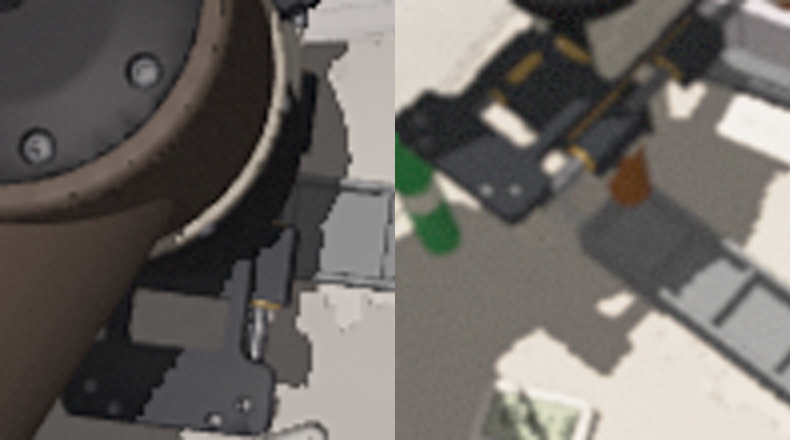

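Run:
```python
from h import *
o=get_obs(); print(o["tool_pos"],o["orientation"])
s=snapshot("scene"); print(proj(s,[[.434,.3195,.0735]]), "green", onplane(s,[[142,187]],.1), onplane(s,[[151,205]],0))
```

```text
[0.43526062 0.32025393 0.12988072] [-1.79985380e+02 -4.38322545e-02 -9.80164752e+01]
[[197.84207851 194.55056069]] green [[0.37911343 0.4231067  0.1       ]] [[0.38272764 0.42796957 0.        ]]
```

Request:
play_rows(commands=[[[0,0,1.5,0,0,0,0],[0,0,3.5,0,0,0,0],[0,0,5,0,0,0,0],[0,0,6,0,0,0,0],[0,0,6.6,0,0,0,0],[0,0,7,0,0,0,0],[0,0,7.1,0,0,0,0],[0,0,7.1,0,0,0,0],[0,0,7.1,0,0,0,0],[0,0,7.2,0,0,0,0],[0,0,7.3,0,0,0,0],[0,0,7.3,0,0,0,0],[0,0,7.3,0,0,0,0]]])

```text
clock: 7.67
tool_pos: [0.4344, 0.3205, 0.0566]
orientation: [-180.0, 0.0, -98.0]
force: [-0.1, -0.4, -0.7]
opening: 0.0235
gripper_force: 30.0
```

Run:
```python
from h import *
o=get_obs(); print(o["opening"],o["force"],o["tool_pos"])
a=[]
for n in ("wrist","scene"):
    s=snapshot(n); p=proj(s,[[.4341,.3208,.03]])[0].astype(int); x,y=p; print(n,p)
    y=min(y,325);a.append(cv2.resize(s["frame"][y-55:y+55,x-60:x+60,::-1],(480,440),interpolation=cv2.INTER_CUBIC)[:, :395])
cv2.imwrite("pics/r2.png",np.hstack(a))
```

```text
0.02346181328077217 [-0.10190043 -0.38319504 -0.67365922] [0.43443115 0.32045586 0.05664685]
wrist [254 227]
scene [199 202]
```

View pics/r2.png

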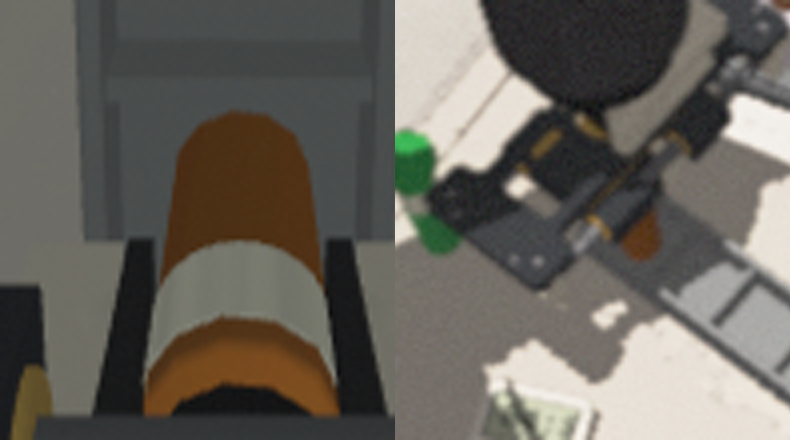

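In the wrist view the foot (243,113 in the crop) is centred between the side walls (105–375) and clear of the divider. Lowering the last bit by force.

Request:
play_rows(commands=[[[0,0,0.03,0,0,0,0],[0,0,0.06,0,0,0,0],[0,0,0.08,0,0,0,0],[0,0,0.08,0,0,0,0]]])

```text
clock: 8.1
tool_pos: [0.4346, 0.3207, 0.0564]
orientation: [-180.0, 0.0, -98.0]
force: [-2.7, -1.8, 5.7]
opening: 0.0232
gripper_force: 30.0
```

Contact (5.7 N). Releasing and rising straight up.

Request:
play_rows(commands=[[[0,0,-0.05,0,0,0,0.5],[0,0,-0.05,0,0,0,0.7],[0,0,-0.05,0,0,0,1],[0,0,-0.05,0,0,0,1],[0,0,-0.05,0,0,0,1],[0,0,-0.05,0,0,0,1],[0,0,-0.05,0,0,0,1],[0,0,-0.05,0,0,0,1],[0,0,-0.05,0,0,0,1],[0,0,-0.05,0,0,0,1],[0,0,-1,0,0,0,1],[0,0,-3,0,0,0,1],[0,0,-6,0,0,0,1],[0,0,-9,0,0,0,1],[0,0,-12,0,0,0,1],[0,0,-15,0,0,0,1],[0,0,-17,0,0,0,1],[0,0,-17.38,0,0,0,1],[0,0,-17.38,0,0,0,1]]])

```text
clock: 9.68
tool_pos: [0.4349, 0.3211, 0.2321]
orientation: [-179.9, 0.2, -98.0]
force: [0.4, 0.3, 0.1]
opening: 0.0873
gripper_force: 0.0
```

```bash
echo '[0.4341,0.3208,0.23,-98.0]'>state.json; python3 go.py .5934,.2634,.20,-83.65 .5934,.2634,.084,-83.65
python3 - <<'E'
from h import *
print(get_obs()["tool_pos"],get_obs()["opening"])
s=snapshot("wrist"); cv2.imwrite("pics/w4.png",s["frame"][:,:,::-1])
E
```

```text
for .5934,.2634,.20,-83.65 shift [  3.47 -16.57   3.  ] turn [  0.     0.   -14.35] rows>= 5.0
for .5934,.2634,.084,-83.65 shift [  3.47 -16.57  14.6 ] turn [  0.     0.   -14.35] rows>= 6.0
[0.43494772 0.32105799 0.23206796] 0.08726586631009839
```

View pics/w4.png

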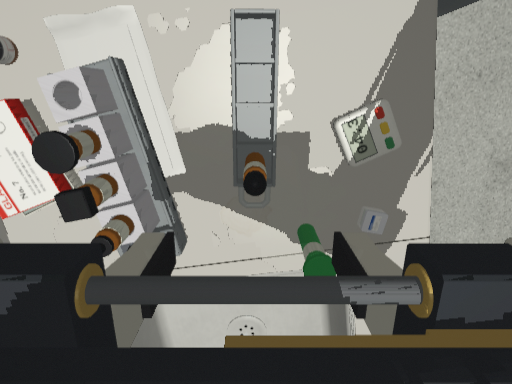

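The ball vial stands upright in the handle-side compartment (255,175). Next is the disc.

Request:
play_rows(commands=[[[3.47,-16.57,0,0,0,-14.35,1],[3.47,-16.57,0,0,0,-14.35,1],[3.47,-16.57,0,0,0,-14.35,1],[3.47,-16.57,0,0,0,-14.35,1],[3.47,-16.57,0,0,0,-14.35,1],[3.47,-16.57,3,0,0,-14.35,1],[3.47,-16.57,3,0,0,-14.35,1],[3.47,-16.57,3,0,0,-14.35,1],[3.47,-16.57,3,0,0,-14.35,1],[3.47,-16.57,6,0,0,-14.35,1],[3.47,-16.57,9,0,0,-14.35,1],[3.47,-16.57,11.5,0,0,-14.35,1],[3.47,-16.57,13,0,0,-14.35,1],[3.47,-16.57,14,0,0,-14.35,1],[3.47,-16.57,14.4,0,0,-14.35,1],[3.47,-16.57,14.6,0,0,-14.35,1],[3.47,-16.57,14.6,0,0,-14.35,1],[3.47,-16.57,14.6,0,0,-14.35,1]]])

```text
clock: 11.23
tool_pos: [0.5943, 0.2636, 0.085]
orientation: [-179.9, 0.1, -83.6]
force: [-0.4, 0.1, -0.0]
opening: 0.0874
gripper_force: 0.0
```

Request:
play_rows(commands=[[[0,0,0,0,0,0,0],[0,0,0,0,0,0,0],[0,0,0,0,0,0,0],[0,0,0,0,0,0,0],[0,0,0,0,0,0,0],[0,0,0,0,0,0,0],[0,0,0,0,0,0,0],[0,0,0,0,0,0,0],[0,0,0,0,0,0,0],[0,0,0,0,0,0,0],[0,0,0,0,0,0,0],[0,0,0,0,0,0,0],[0,0,0,0,0,0,0]]])

```text
clock: 12.32
tool_pos: [0.5937, 0.263, 0.0835]
orientation: [180.0, -0.0, -83.7]
force: [0.1, -0.1, -0.2]
opening: 0.0333
gripper_force: 30.0
```

The fingers stopped at 33 mm, so the disc is blocking them above the pads. I'll open, rise 2.9 cm and grip the disc rim with the pads.

Request:
play_rows(commands=[[[0,0,0,0,0,0,0.7],[0,0,0,0,0,0,0.7],[0,0,0,0,0,0,0.7],[0,0,0,0,0,0,0.7],[0,0,-1,0,0,0,0.7],[0,0,-2,0,0,0,0.7],[0,0,-2.9,0,0,0,0.7],[0,0,-2.9,0,0,0,0.7],[0,0,-2.9,0,0,0,0],[0,0,-2.9,0,0,0,0],[0,0,-2.9,0,0,0,0],[0,0,-2.9,0,0,0,0],[0,0,-2.9,0,0,0,0],[0,0,-2.9,0,0,0,0],[0,0,-2.9,0,0,0,0],[0,0,-2.9,0,0,0,0],[0,0,-2.9,0,0,0,0],[0,0,-2.9,0,0,0,0]]])

```text
clock: 13.82
tool_pos: [0.5937, 0.263, 0.1125]
orientation: [180.0, -0.0, -83.7]
force: [0.1, 0.0, -1.4]
opening: 0.0351
gripper_force: 30.0
```

```bash
echo '[0.5934,0.2634,0.113,-83.65]'>state.json; python3 go.py .5934,.2634,.255,-83.65; python3 go.py .4277,.2753,.255,-98.0 .4277,.2753,.0828,-98.0
python3 - <<'E'
from h import *
print(get_obs()["opening"],get_obs()["force"])
s=snapshot("wrist"); cv2.imwrite("pics/w5.png",s["frame"][:,:,::-1])
E
```

```text
for .5934,.2634,.255,-83.65 shift [  0.    0.  -14.2] turn [0. 0. 0.] rows>= 4.0
for .4277,.2753,.255,-98.0 shift [-3.02 16.34  0.  ] turn [-0.   -0.   14.35] rows>= 4.0
for .4277,.2753,.0828,-98.0 shift [-3.02 16.34 17.22] turn [-0.   -0.   14.35] rows>= 6.0
0.035135855381966126 [ 0.05703057  0.03340808 -1.37127511]
```

View pics/w5.png

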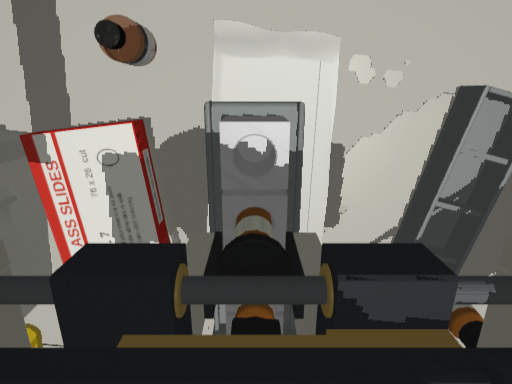

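The pads hold the disc rim (35.1 mm, 30 N) with the vial centred at (254,250). Lifting.

Request:
play_rows(commands=[[[0,0,-0.4,0,0,0,0],[0,0,-1,0,0,0,0],[0,0,-2,0,0,0,0],[0,0,-3.2,0,0,0,0],[0,0,-4.5,0,0,0,0],[0,0,-6,0,0,0,0],[0,0,-7.5,0,0,0,0],[0,0,-9,0,0,0,0],[0,0,-10.5,0,0,0,0],[0,0,-12,0,0,0,0],[0,0,-13,0,0,0,0],[0,0,-13.8,0,0,0,0],[0,0,-14.2,0,0,0,0],[0,0,-14.2,0,0,0,0]]])

```text
clock: 15.03
tool_pos: [0.5939, 0.2632, 0.2557]
orientation: [-179.9, 0.0, -83.6]
force: [-0.1, 0.3, -0.4]
opening: 0.0347
gripper_force: 30.0
```

Request:
play_rows(commands=[[[-0.2,0.8,0,0,0,0.7,0],[-0.5,2.5,0,0,0,2.2,0],[-0.9,4.5,0,0,0,4,0],[-1.3,6.8,0,0,0,6,0],[-1.7,9.2,0,0,0,8,0],[-2.1,11.5,0,0,0,10,0],[-2.5,13.5,0,0,0,12,0],[-2.8,15.2,0,0,0,13.4,0],[-3,16.1,0,0,0,14.2,0],[-3.02,16.34,0,0,0,14.35,0],[-3.02,16.34,0,0,0,14.35,0],[-3.02,16.34,0,0,0,14.35,0],[-3.02,16.34,1,0,0,14.35,0],[-3.02,16.34,2.5,0,0,14.35,0],[-3.02,16.34,4.5,0,0,14.35,0],[-3.02,16.34,6.5,0,0,14.35,0],[-3.02,16.34,8.5,0,0,14.35,0],[-3.02,16.34,9.7,0,0,14.35,0],[-3.02,16.34,10,0,0,14.35,0],[-3.02,16.34,10,0,0,14.35,0]]])

```text
clock: 16.7
tool_pos: [0.4279, 0.2741, 0.1529]
orientation: [179.9, -0.2, -98.0]
force: [-0.4, -0.2, 0.2]
opening: 0.035
gripper_force: 30.0
```

Run:
```python
from h import *
o=get_obs(); print(o["opening"],o["gripper_force"],o["force"],o["tool_pos"])
s=snapshot("wrist"); cv2.imwrite("pics/w6.png",s["frame"][:,:,::-1])
```

```text
0.03496040644678761 29.999998211860657 [-0.35544645 -0.16353289  0.23434516] [0.42787046 0.27411757 0.15291471]
```

View pics/w6.png

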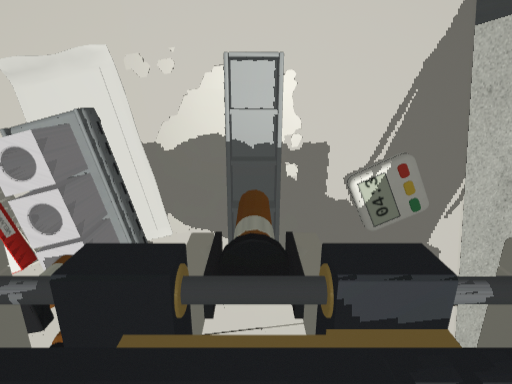

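The disc vial hangs upright over its compartment (255,200), centred between the walls. Lowering.

Request:
play_rows(commands=[[[0,0,1.5,0,0,0,0],[0,0,3.5,0,0,0,0],[0,0,5,0,0,0,0],[0,0,6,0,0,0,0],[0,0,6.6,0,0,0,0],[0,0,7,0,0,0,0],[0,0,7.1,0,0,0,0],[0,0,7.15,0,0,0,0],[0,0,7.2,0,0,0,0],[0,0,7.25,0,0,0,0],[0,0,7.28,0,0,0,0],[0,0,7.3,0,0,0,0],[0,0,7.3,0,0,0,0]]])

```text
clock: 17.83
tool_pos: [0.428, 0.2751, 0.0817]
orientation: [-180.0, 0.0, -98.0]
force: [-0.1, 0.5, -0.5]
opening: 0.0346
gripper_force: 30.0
```

Request:
play_rows(commands=[[[0,0,0.02,0,0,0,0],[0,0,0.04,0,0,0,0],[0,0,0.06,0,0,0,0],[0,0,0.06,0,0,0,0]]])

```text
clock: 18.17
tool_pos: [0.428, 0.275, 0.081]
orientation: [-180.0, 0.0, -98.0]
force: [-0.2, 0.1, -0.6]
opening: 0.0344
gripper_force: 30.0
```

Request:
play_rows(commands=[[[0,0,0.03,0,0,0,0],[0,0,0.06,0,0,0,0],[0,0,0.06,0,0,0,0],[0,0,0.06,0,0,0,0]]])

```text
clock: 18.5
tool_pos: [0.4283, 0.2754, 0.081]
orientation: [-180.0, 0.0, -98.0]
force: [-1.2, 0.2, 6.6]
opening: 0.0351
gripper_force: 30.0
```

Request:
play_rows(commands=[[[0,0,-0.05,0,0,0,0.6],[0,0,-0.05,0,0,0,0.8],[0,0,-0.05,0,0,0,1],[0,0,-0.05,0,0,0,1],[0,0,-0.05,0,0,0,1],[0,0,-0.05,0,0,0,1],[0,0,-0.05,0,0,0,1],[0,0,-0.05,0,0,0,1],[0,0,-0.05,0,0,0,1],[0,0,-1,0,0,0,1],[0,0,-3,0,0,0,1],[0,0,-6,0,0,0,1],[0,0,-9,0,0,0,1],[0,0,-12,0,0,0,1],[0,0,-15,0,0,0,1],[0,0,-17,0,0,0,1],[0,0,-17.42,0,0,0,1],[0,0,-17.42,0,0,0,1]]])

```text
clock: 20.0
tool_pos: [0.4285, 0.2755, 0.257]
orientation: [-179.9, 0.2, -98.0]
force: [0.5, -0.5, -0.5]
opening: 0.0878
gripper_force: 0.0
```

```bash
echo '[0.4277,0.2753,0.255,-98.0]'>state.json
python3 - <<'E'
from h import *
# check disc vial upright: dark stopper blob near predicted px
s=snapshot("wrist"); cv2.imwrite("pics/w7.png",s["frame"][:,:,::-1])
m=(s["frame"].max(2)<45).astype(np.uint8); n,l,st,ce=cv2.connectedComponentsWithStats(m)
for k in range(1,n):
    if 60<st[k,4]<4000 : print(st[k],ce[k].round(1))
print("expect disc",proj(s,[[.4277,.2753,.1],[.4341,.3208,.106]]).round(1), "heater sq/pin", proj(s,[[.5883,.3091,.134],[.5832,.3548,.15]]).round(1))
E
python3 go.py .5887,.3051,.215,-83.65 .5887,.3051,.085,-83.65; python3 go.py .5887,.3051,.23,-83.65
```

```text
[182   0  23  10 159] [192.3   3.4]
[ 0 87  8 14 85] [ 3.2 93.6]
[238 159  34  34 925] [254.4 175.6]
[245 207  20  22 361] [254.4 217.6]
[141 232  35  45 909] [162.1 258.4]
[332 232  35  45 891] [344.8 258.2]
[141 304  16  14 179] [147.8 309.8]
[351 304  16  14 168] [359.1 309.9]
expect disc [[255.1 174.7]
 [255.1 218.2]] heater sq/pin [[ 98.5 238.3]
 [109.4 286.8]]
for .5887,.3051,.215,-83.65 shift [ -5.19 -15.53   4.  ] turn [  0.     0.   -14.35] rows>= 5.0
for .5887,.3051,.085,-83.65 shift [ -5.19 -15.53  17.  ] turn [  0.     0.   -14.35] rows>= 6.0
for .5887,.3051,.23,-83.65 shift [  0.    0.  -14.5] turn [0. 0. 0.] rows>= 4.0
```

Disc and ball both measure where they should, within 1 px. For the square I'll grip the block's flat faces, higher up, which keeps the palm above the pin.

```bash
echo '[0.4277,0.2753,0.255,-98.0]'>state.json; python3 go.py .5883,.3091,.117,-83.65; python3 go.py .5883,.3091,.260,-83.65; python3 go.py .4213,.2297,.26,-98.0
```

```text
for .5883,.3091,.117,-83.65 shift [ -5.58 -15.43  13.8 ] turn [  0.     0.   -14.35] rows>= 6.0
for .5883,.3091,.260,-83.65 shift [  0.    0.  -14.3] turn [0. 0. 0.] rows>= 4.0
for .4213,.2297,.26,-98.0 shift [ 6.04 17.48  0.  ] turn [-0.   -0.   14.35] rows>= 5.0
```

Request:
play_rows(commands=[[[-5.58,-15.43,0,0,0,-14.35,1],[-5.58,-15.43,0,0,0,-14.35,1],[-5.58,-15.43,0,0,0,-14.35,1],[-5.58,-15.43,0,0,0,-14.35,1],[-5.58,-15.43,0,0,0,-14.35,1],[-5.58,-15.43,0,0,0,-14.35,1],[-5.58,-15.43,3,0,0,-14.35,1],[-5.58,-15.43,3,0,0,-14.35,1],[-5.58,-15.43,3,0,0,-14.35,1],[-5.58,-15.43,6,0,0,-14.35,1],[-5.58,-15.43,9,0,0,-14.35,1],[-5.58,-15.43,11,0,0,-14.35,1],[-5.58,-15.43,12.5,0,0,-14.35,1],[-5.58,-15.43,13.4,0,0,-14.35,1],[-5.58,-15.43,13.8,0,0,-14.35,1],[-5.58,-15.43,13.8,0,0,-14.35,1],[-5.58,-15.43,13.8,0,0,-14.35,1]]])

```text
clock: 21.47
tool_pos: [0.589, 0.3092, 0.1181]
orientation: [-179.9, 0.0, -83.6]
force: [0.0, 0.1, 0.5]
opening: 0.0875
gripper_force: 0.0
```

Request:
play_rows(commands=[[[0,0,0,0,0,0,0],[0,0,0,0,0,0,0],[0,0,0,0,0,0,0],[0,0,0,0,0,0,0],[0,0,0,0,0,0,0],[0,0,0,0,0,0,0],[0,0,0,0,0,0,0],[0,0,0,0,0,0,0],[0,0,0,0,0,0,0],[0,0,0,0,0,0,0],[0,0,0,0,0,0,0],[0,0,0,0,0,0,0],[0,0,0,0,0,0,0],[0,0,0,0,0,0,0],[0,0,0,0,0,0,0]]])

```text
clock: 22.72
tool_pos: [0.5885, 0.3088, 0.1165]
orientation: [180.0, 0.0, -83.7]
force: [0.3, 0.7, -1.0]
opening: 0.0264
gripper_force: 29.4
```

Request:
play_rows(commands=[[[0,0,0,0,0,0,0],[0,0,0,0,0,0,0],[0,0,0,0,0,0,0],[0,0,-0.4,0,0,0,0],[0,0,-1,0,0,0,0],[0,0,-2,0,0,0,0],[0,0,-3.2,0,0,0,0],[0,0,-4.5,0,0,0,0],[0,0,-6,0,0,0,0],[0,0,-7.5,0,0,0,0],[0,0,-9,0,0,0,0],[0,0,-10.5,0,0,0,0],[0,0,-12,0,0,0,0],[0,0,-13,0,0,0,0],[0,0,-14,0,0,0,0],[0,0,-14.3,0,0,0,0],[0,0,-14.3,0,0,0,0]]])

```text
clock: 24.13
tool_pos: [0.5888, 0.309, 0.2607]
orientation: [-179.9, 0.1, -83.7]
force: [0.5, -0.5, -1.1]
opening: 0.0261
gripper_force: 29.4
```

Request:
play_rows(commands=[[[0.3,0.8,0,0,0,0.7,0],[0.9,2.5,0,0,0,2.2,0],[1.6,4.6,0,0,0,4,0],[2.4,7,0,0,0,6,0],[3.3,9.6,0,0,0,8,0],[4.2,12.1,0,0,0,10,0],[5,14.4,0,0,0,12,0],[5.6,16.2,0,0,0,13.4,0],[5.95,17.2,0,0,0,14.2,0],[6.04,17.48,0,0,0,14.35,0],[6.04,17.48,0,0,0,14.35,0],[6.04,17.48,0,0,0,14.35,0],[6.04,17.48,1,0,0,14.35,0],[6.04,17.48,2.5,0,0,14.35,0],[6.04,17.48,4.5,0,0,14.35,0],[6.04,17.48,6.5,0,0,14.35,0],[6.04,17.48,8.5,0,0,14.35,0],[6.04,17.48,9.7,0,0,14.35,0],[6.04,17.48,10,0,0,14.35,0],[6.04,17.48,10,0,0,14.35,0]]])

```text
clock: 25.8
tool_pos: [0.4214, 0.2289, 0.1579]
orientation: [179.9, -0.2, -98.0]
force: [0.1, 0.4, -0.9]
opening: 0.0259
gripper_force: 29.4
```

Run:
```python
from h import *
o=get_obs(); print(o["opening"],o["gripper_force"],o["force"],o["tool_pos"])
s=snapshot("wrist"); f=s["frame"].astype(int); cv2.imwrite("pics/w8.png",s["frame"][:,:,::-1])
m=((f[...,0]-f[...,2]>45)&(f[...,1]<f[...,0]*.75)).astype(np.uint8); n,l,st,ce=cv2.connectedComponentsWithStats(m)
print([(st[k].tolist(),ce[k].round(1).tolist()) for k in range(1,n) if st[k,4]>40])
z=o["tool_pos"][2]-.082
print("foot front edge/centre, body sides", proj(s,[[.4213,.2297-.012,z],[.4213,.2297,z],[.4093,.2297,z],[.4333,.2297,z]]).round(1))
```

```text
0.025947826862488987 29.423411786556244 [ 0.11627942  0.4090426  -0.92297026] [0.42135781 0.22891499 0.15787204]
[([237, 188, 34, 33, 695], [253.9, 202.9]), ([389, 207, 11, 14, 110], [394.2, 213.5]), ([0, 222, 36, 54, 255], [17.9, 252.1]), ([236, 227, 37, 12, 309], [254.3, 233.4]), ([8, 259, 11, 18, 72], [12.6, 269.4])]
foot front edge/centre, body sides [[252.1 186.2]
 [254.2 200.3]
 [269.  198.4]
 [239.6 202.3]]
```

The square is upright, with its foot at (254,200) as predicted. Lowering.

Request:
play_rows(commands=[[[0,0,1.5,0,0,0,0],[0,0,3.5,0,0,0,0],[0,0,5,0,0,0,0],[0,0,6,0,0,0,0],[0,0,6.8,0,0,0,0],[0,0,7.2,0,0,0,0],[0,0,7.3,0,0,0,0],[0,0,7.35,0,0,0,0],[0,0,7.4,0,0,0,0],[0,0,7.4,0,0,0,0],[0,0,7.44,0,0,0,0],[0,0,7.46,0,0,0,0],[0,0,7.46,0,0,0,0]]])

```text
clock: 26.93
tool_pos: [0.4217, 0.2297, 0.0854]
orientation: [-180.0, 0.0, -98.0]
force: [-0.8, 0.2, 2.9]
opening: 0.026
gripper_force: 29.4
```

Request:
play_rows(commands=[[[0,0,0.02,0,0,0,0],[0,0,0.04,0,0,0,0],[0,0,0.04,0,0,0,0],[0,0,0.04,0,0,0,0]]])

```text
clock: 27.27
tool_pos: [0.4219, 0.2297, 0.0854]
orientation: [-180.0, 0.0, -98.0]
force: [-1.9, -0.6, 6.8]
opening: 0.0261
gripper_force: 29.4
```

Request:
play_rows(commands=[[[0,0,-0.04,0,0,0,0.5],[0,0,-0.04,0,0,0,0.7],[0,0,-0.04,0,0,0,1],[0,0,-0.04,0,0,0,1],[0,0,-0.04,0,0,0,1],[0,0,-0.04,0,0,0,1],[0,0,-0.04,0,0,0,1],[0,0,-0.04,0,0,0,1],[0,0,-0.04,0,0,0,1],[0,0,-0.04,0,0,0,1],[0,0,-1,0,0,0,1],[0,0,-3,0,0,0,1],[0,0,-6,0,0,0,1],[0,0,-9,0,0,0,1],[0,0,-12,0,0,0,1],[0,0,-15,0,0,0,1],[0,0,-17,0,0,0,1],[0,0,-17.5,0,0,0,1],[0,0,-17.5,0,0,0,1]]])

```text
clock: 28.85
tool_pos: [0.422, 0.2299, 0.2619]
orientation: [-179.9, 0.2, -98.0]
force: [-0.1, -0.1, -1.3]
opening: 0.0874
gripper_force: 0.0
```

```bash
echo '[0.4213,0.2297,0.26,-98.0]'>state.json; python3 go.py .5832,.3548,.096,-83.65; python3 go.py .5832,.3548,.24,-83.65; python3 go.py .4149,.1842,.24,-98.0
python3 - <<'E'
from h import *
s=snapshot("wrist")
m=(s["frame"].max(2)<45).astype(np.uint8); n,l,st,ce=cv2.connectedComponentsWithStats(m)
print([(st[k].tolist(),ce[k].round(1).tolist()) for k in range(1,n) if 60<st[k,4]<4000 and 240<ce[k][0]<270])
print(proj(s,[[.4213,.2297,.103],[.4277,.2753,.1],[.4341,.3208,.106]]).round(1))
E
```

```text
for .5832,.3548,.096,-83.65 shift [-14.64 -14.29  16.4 ] turn [  0.     0.   -14.35] rows>= 7.0
for .5832,.3548,.24,-83.65 shift [  0.    0.  -14.4] turn [0. 0. 0.] rows>= 4.0
for .4149,.1842,.24,-98.0 shift [15.09 18.61  0.  ] turn [-0.   -0.   14.35] rows>= 6.0
[([242, 162, 26, 27, 655], [254.4, 175.4]), ([239, 200, 32, 31, 797], [254.4, 215.1]), ([245, 243, 19, 22, 307], [254.0, 253.2])]
[[255.1 174.2]
 [255.1 214.4]
 [255.  254.6]]
```

All three stand where expected, within about 1 px. Now the pin.

Request:
play_rows(commands=[[[-14.64,-14.29,0,0,0,-14.35,1],[-14.64,-14.29,0,0,0,-14.35,1],[-14.64,-14.29,0,0,0,-14.35,1],[-14.64,-14.29,0,0,0,-14.35,1],[-14.64,-14.29,0,0,0,-14.35,1],[-14.64,-14.29,0,0,0,-14.35,1],[-14.64,-14.29,0,0,0,-14.35,1],[-14.64,-14.29,3,0,0,-14.35,1],[-14.64,-14.29,3,0,0,-14.35,1],[-14.64,-14.29,3,0,0,-14.35,1],[-14.64,-14.29,6,0,0,-14.35,1],[-14.64,-14.29,9,0,0,-14.35,1],[-14.64,-14.29,12,0,0,-14.35,1],[-14.64,-14.29,14,0,0,-14.35,1],[-14.64,-14.29,15.3,0,0,-14.35,1],[-14.64,-14.29,16.1,0,0,-14.35,1],[-14.64,-14.29,16.4,0,0,-14.35,1],[-14.64,-14.29,16.4,0,0,-14.35,1],[-14.64,-14.29,16.4,0,0,-14.35,1]]])

```text
clock: 30.48
tool_pos: [0.5839, 0.3549, 0.0972]
orientation: [-179.9, 0.1, -83.6]
force: [-0.8, 0.0, 0.5]
opening: 0.0877
gripper_force: 0.0
```

Request:
play_rows(commands=[[[0,0,0,0,0,0,0],[0,0,0,0,0,0,0],[0,0,0,0,0,0,0],[0,0,0,0,0,0,0],[0,0,0,0,0,0,0],[0,0,0,0,0,0,0],[0,0,0,0,0,0,0],[0,0,0,0,0,0,0],[0,0,0,0,0,0,0],[0,0,0,0,0,0,0],[0,0,0,0,0,0,0],[0,0,0,0,0,0,0],[0,0,0,0,0,0,0],[0,0,0,0,0,0,0],[0,0,0,0,0,0,0],[0,0,0,0,0,0,0]]])

```text
clock: 31.82
tool_pos: [0.5833, 0.3545, 0.0955]
orientation: [180.0, -0.0, -83.6]
force: [-0.0, 0.2, -0.6]
opening: 0.0229
gripper_force: 30.0
```

Request:
play_rows(commands=[[[0,0,-0.4,0,0,0,0],[0,0,-1,0,0,0,0],[0,0,-2,0,0,0,0],[0,0,-3.2,0,0,0,0],[0,0,-4.5,0,0,0,0],[0,0,-6,0,0,0,0],[0,0,-7.5,0,0,0,0],[0,0,-9,0,0,0,0],[0,0,-10.5,0,0,0,0],[0,0,-12,0,0,0,0],[0,0,-13.2,0,0,0,0],[0,0,-14.1,0,0,0,0],[0,0,-14.4,0,0,0,0],[0,0,-14.4,0,0,0,0]]])

```text
clock: 32.98
tool_pos: [0.5836, 0.3547, 0.2407]
orientation: [-179.9, 0.1, -83.6]
force: [-0.1, 1.3, -1.1]
opening: 0.0232
gripper_force: 30.0
```

Request:
play_rows(commands=[[[0.7,0.9,0,0,0,0.7,0],[2.2,2.7,0,0,0,2.2,0],[4,5,0,0,0,4,0],[6.1,7.5,0,0,0,6,0],[8.3,10.2,0,0,0,8,0],[10.5,12.9,0,0,0,10,0],[12.5,15.4,0,0,0,12,0],[14,17.3,0,0,0,13.4,0],[14.9,18.4,0,0,0,14.2,0],[15.09,18.61,0,0,0,14.35,0],[15.09,18.61,0,0,0,14.35,0],[15.09,18.61,0,0,0,14.35,0],[15.09,18.61,1,0,0,14.35,0],[15.09,18.61,2.5,0,0,14.35,0],[15.09,18.61,4.5,0,0,14.35,0],[15.09,18.61,6.5,0,0,14.35,0],[15.09,18.61,8.5,0,0,14.35,0],[15.09,18.61,9.7,0,0,14.35,0],[15.09,18.61,10,0,0,14.35,0],[15.09,18.61,10,0,0,14.35,0]]])

```text
clock: 34.65
tool_pos: [0.4149, 0.1837, 0.1379]
orientation: [179.9, -0.2, -98.0]
force: [0.1, -0.2, 0.1]
opening: 0.0231
gripper_force: 30.0
```

Run:
```python
from h import *
o=get_obs(); print(o["opening"],o["gripper_force"],o["force"],o["tool_pos"])
s=snapshot("wrist"); f=s["frame"].astype(int)
m=((f[...,0]-f[...,2]>45)&(f[...,1]<f[...,0]*.75)).astype(np.uint8); n,l,st,ce=cv2.connectedComponentsWithStats(m)
print([(st[k].tolist(),ce[k].round(1).tolist()) for k in range(1,n) if st[k,4]>40])
z=o["tool_pos"][2]-.061
print(proj(s,[[.4149,.1842-.012,z],[.4149,.1842,z]]).round(1))
```

```text
0.023077745598553585 29.998739664297318 [ 0.08843192 -0.20914625  0.11765905] [0.41487715 0.18371748 0.1379088 ]
[([235, 197, 38, 38, 941], [253.7, 214.4]), ([230, 244, 47, 31, 700], [253.4, 255.9]), ([25, 324, 14, 24, 103], [31.5, 338.8])]
[[251.9 194. ]
 [254.1 209.2]]
```

Held upright on target. Lowering.

Request:
play_rows(commands=[[[0,0,1.5,0,0,0,0],[0,0,3.5,0,0,0,0],[0,0,5,0,0,0,0],[0,0,6,0,0,0,0],[0,0,6.8,0,0,0,0],[0,0,7.2,0,0,0,0],[0,0,7.35,0,0,0,0],[0,0,7.42,0,0,0,0],[0,0,7.48,0,0,0,0],[0,0,7.5,0,0,0,0],[0,0,7.53,0,0,0,0],[0,0,7.55,0,0,0,0],[0,0,7.55,0,0,0,0]]])

```text
clock: 35.78
tool_pos: [0.4153, 0.1841, 0.0644]
orientation: [-180.0, 0.0, -98.0]
force: [-0.3, -0.5, 1.4]
opening: 0.023
gripper_force: 30.0
```

Request:
play_rows(commands=[[[0,0,0.02,0,0,0,0],[0,0,0.04,0,0,0,0],[0,0,0.05,0,0,0,0],[0,0,0.05,0,0,0,0]]])

```text
clock: 36.12
tool_pos: [0.4155, 0.1843, 0.0644]
orientation: [-180.0, 0.0, -98.0]
force: [-1.9, -0.8, 9.0]
opening: 0.023
gripper_force: 30.0
```

Request:
play_rows(commands=[[[0,0,-0.05,0,0,0,0.5],[0,0,-0.05,0,0,0,0.7],[0,0,-0.05,0,0,0,1],[0,0,-0.05,0,0,0,1],[0,0,-0.05,0,0,0,1],[0,0,-0.05,0,0,0,1],[0,0,-0.05,0,0,0,1],[0,0,-0.05,0,0,0,1],[0,0,-0.05,0,0,0,1],[0,0,-0.05,0,0,0,1],[0,0,-1,0,0,0,1],[0,0,-3,0,0,0,1],[0,0,-6,0,0,0,1],[0,0,-9,0,0,0,1],[0,0,-12,0,0,0,1],[0,0,-15,0,0,0,1],[0,0,-17,0,0,0,1],[0,0,-19,0,0,0,1],[0,0,-19.5,0,0,0,1],[0,0,-19.5,0,0,0,1]]])

```text
clock: 37.78
tool_pos: [0.4157, 0.1845, 0.2601]
orientation: [-179.9, 0.2, -98.0]
force: [0.1, -0.3, -0.2]
opening: 0.0878
gripper_force: 0.0
```

Request:
play_rows(commands=[[[8,-6,0,0,0,0,1],[8,-6,0,0,0,0,1],[8,-6,0,0,0,0,1],[8,-6,0,0,0,0,1],[8,-6,0,0,0,0,1],[8,-6,0,0,0,0,1]]])

```text
clock: 38.28
tool_pos: [0.4629, 0.0962, 0.2575]
orientation: [179.9, -0.0, -98.0]
force: [-0.1, 0.0, 1.2]
opening: 0.0878
gripper_force: 0.0
```

Run:
```python
from h import *
a=[]
for n in ("top","scene"):
    s=snapshot(n); x,y=proj(s,[[.48,.26,.05]])[0].astype(int)
    x0=max(x-65,0);y0=max(y-70,0)
    a.append(cv2.resize(s["frame"][y0:y0+140,x0:x0+130,::-1],(390,420),interpolation=cv2.INTER_CUBIC))
cv2.imwrite("pics/end.png",np.hstack(a)); print(get_obs()["tool_pos"])
```

```text
[0.46292127 0.09683091 0.25806448]
```

View pics/end.png

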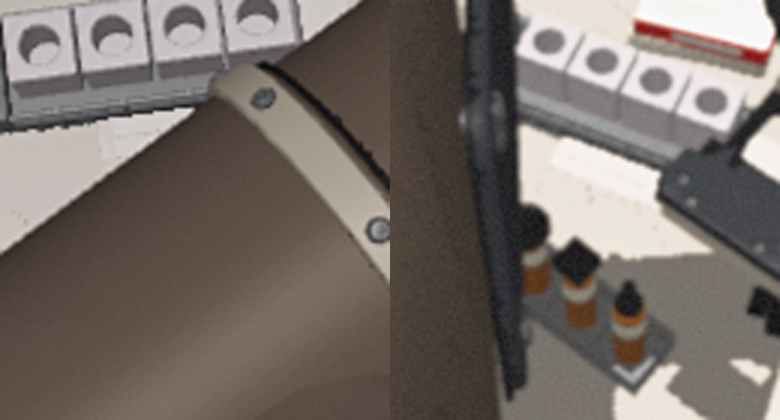

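All four wells are empty. Pin (628,320), square (578,285) and disc (535,250) stand upright in order in the right-hand crop. The ball is hidden by the arm, so I check it through the wrist camera and hand in.

Run:
```python
from h import *
s=snapshot("wrist")
m=(s["frame"].max(2)<45).astype(np.uint8); n,l,st,ce=cv2.connectedComponentsWithStats(m)
P=proj(s,[[.4149,.1842,.12],[.4213,.2297,.103],[.4277,.2753,.1],[.4341,.3208,.106]]).round(1); print(P)
print([(st[k].tolist(),ce[k].round(1).tolist()) for k in range(1,n) if 60<st[k,4]<4000])
```

```text
[[310.7 253.6]
 [306.  282.1]
 [303.6 313.9]
 [302.6 348.5]]
[([251, 0, 48, 145, 835], [273.8, 64.5]), ([229, 149, 47, 46, 1276], [253.4, 170.5]), ([141, 232, 35, 44, 899], [162.0, 258.1]), ([332, 232, 35, 44, 890], [344.8, 258.2]), ([298, 236, 18, 26, 326], [307.2, 246.8]), ([393, 245, 119, 89, 3946], [454.2, 288.7]), ([295, 271, 23, 6, 95], [305.0, 273.5]), ([141, 304, 15, 14, 168], [147.4, 309.8]), ([288, 304, 30, 25, 600], [302.8, 315.2]), ([351, 304, 16, 14, 158], [359.3, 310.2])]
```

```bash
python3 -c "
from plant import *
print(close_job())"
```

```text
the job is handed in; nothing more can be done
None
```

All four vials are in the rack in reverse order (from the handle: ball, disc, square, pin) and the job is handed in at about 38 s; the last look showed the pin, square and disc upright, while the ball was hidden then but had measured in place after the square was set down.

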